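# Stir the deburring stones in the steel pan

## Robot

A 6-joint arm with a two-finger parallel gripper is mounted at the origin on the work surface. World frame = base frame: x ahead of the robot, y to its left, z up, the work surface at z = 0. Lengths are in m, angles in rad, forces in N, time in s.
With the tool pointing down it reaches from about 0.225 to 0.875 m from the base axis. Payload 3.4 kg.
Tool frame: the origin (TCP) lies between the finger pads; the fingertips stand 11 mm ahead of it and the grasp point (between the pads) lies 8 mm behind it; z points along the fingers, y is the line along which they close (so a half turn about z gives the same grasp; the last joint's range is limited). The gripper opens to 85 mm and grips with 20 to 120 N. Pads are 22 mm wide; open, the fingers measure 114 mm over their backs; the gripper's body (76 mm by 85 mm) begins 54 mm behind the grasp point. The pads swing forward as they close: fully open they stand 13 mm farther back than shut.
Start: joints at [-0.121, 0.276, 1.505, -0, 1.361, -0.121], TCP at [0.575, -0, 0.242] pointing down, gripper open.
Joint ranges: [-2.89, 2.89], [-0.75, 2.08], [0.22, 2.7], [-1.18, 4.32], [0.11, 2.71], [-2.7, 2.7]. Speed limits (rad/s): [2.57, 2.57, 3.14, 3.14, 3.14, 3.14].

## Interface

Orientations are given as a unit quaternion [w, x, y, z].
In Python, from rig import sensors, eyes, manip gives the robot as it stands.
- The arm moves only by the tool drive_tool, never from a script. Its argument "deltas" is a list of rows, each an object with "linear": the shift along the world's x, y, z in mm, a list of three; "twist": the turn about the world's z in degrees; "claw": the opening, from 0 (shut) to 1 (fully open). In form: [{"linear": [tx, ty, tz], "twist": twist, "claw": claw}, ...]. A call has 1 to 12 rows; each row is the pose to reach, as a shift and turn from the pose commanded when the call began; what a row does not reach only later rows make up. A row lasts 1/12 s, in which the tool goes at most 41.7 mm and 7.16 degrees, less where a joint would pass 70% of its speed; a pose out of reach is approached as far as the arm can. A call with a gripper value outside its range is refused whole. The fingers move at their own pace and stop on an object; "squeeze" is the grip in N (left out, the last holds). Time passes only in rows, so rows that repeat a pose let the fingers close. It gives the time, the measured TCP pose, the force, the opening and the grip force at its end, in the units of the state.
- sensors.get_state(): the state, without advancing time (a new reading comes with each control period).
- eyes.get_image(name): name is "scene" or "side" or "wrist"; returns the picture (420x560x3 uint8, red, green, blue); there is no depth.
- eyes.camera_model(name): a dict with "intrinsics" (3x3 intrinsics, pixels), "R" (3x3) and "t" (3): a world point X has camera coordinates R X + t. Camera axes: x right, y down, z forward; pixel columns grow to the right and rows downward; lengths in m; the calibration is good to about 2 mm. A picture is of the moment at which its call begins: read the wrist's pose just before it. camera_model takes no time and is no camera call; for the wrist camera it gives the pose at the moment of the call.
- manip.sign_off(): hands the job in; it is judged then, once.
The state is a dict: "clock": time; "qpos": joint angles; "qd": joint speeds; "effort": joint torques, N m; "position": TCP position; "ee_rot": TCP orientation; "contact_force": force on the tool from outside, world axes, zero at the start; "moment": the same for the moment, N m; "width": finger opening in m; "gripper_force": force on a finger pad.
Only numpy, scipy, OpenCV 4.12 (cv2) and the standard library are available. Lean on these libraries where they do the work, as an engineer would, in place of code of your own. Each camera call takes 0.05 s, during which the arm holds its last target. There are 200 camera calls.

## Task

Take the stirring rod out of its tube stand and, with its foot down close to the bottom of the steel pan, stir the white ceramic deburring stones: sweep the foot once right round the pan, anticlockwise seen from above, from the side nearest the robot back to that side, so that most of the stones end up somewhere else in the pan and none leaves it. Then stand the rod back in its tube stand and let go.

Things in the scene. Friction and masses are not known exactly. Their poses are not given: they have to be found in the camera images.
- rod_grip (a point): Stirring rod, loose, 0.2 kg, 170 mm long, standing upright in the tube stand: a round black handle (24 mm diameter, the top 65 mm) on a 14 mm steel stem with a round steel foot (26 mm diameter, 24 mm high). This point: middle of the handle, on the axis, 138 mm above the foot's underside, 32 mm below the top. z points up along the rod; it is round, its yaw does not matter.
- rod_foot (a point): Centre of the underside of the rod's foot (the lower end of the same rod).
- pan: Round open steel pan, upright wall, flat floor, fixed: 182 mm outside and 170 mm inside diameter, 50 mm high, floor 6 mm thick; only it holds white stones. Origin: centre of its underside; x ahead (world x), y left, z up. The middle (20 mm radius) and the side nearest the robot (-x) are free of stones for lowering the rod; a foot circling about 42 mm from the middle (not over 47: they would jam at the wall) shoves them aside.
- stand: Tube stand of the rod, fixed to the table: a steel tube upright on an 84 mm square plate, 42 mm inside diameter, flared over its top 25 mm to a mouth 70 mm wide inside, 80 mm outside, 70 mm above the table; inner floor 6 mm above the table, so the 26 mm foot has 8 mm of play all round. Only the rod stands in it (the wider tube with a brush is another). Origin: centre of its underside, on the table; z up.
- bead0_mid (a point): White ceramic deburring stone 1 of 5 alike, loose in the pan, where they lie spread in a ring about 42 mm from its middle: a short upright cylinder, 24 mm diameter, 20 mm high, 20 g. This point is its centre.
- bead1_mid (a point): White ceramic deburring stone 2 of 5 alike, loose in the pan, where they lie spread in a ring about 42 mm from its middle: a short upright cylinder, 24 mm diameter, 20 mm high, 20 g. This point is its centre.
- bead2_mid (a point): White ceramic deburring stone 3 of 5 alike, loose in the pan, where they lie spread in a ring about 42 mm from its middle: a short upright cylinder, 24 mm diameter, 20 mm high, 20 g. This point is its centre.
- bead3_mid (a point): White ceramic deburring stone 4 of 5 alike, loose in the pan, where they lie spread in a ring about 42 mm from its middle: a short upright cylinder, 24 mm diameter, 20 mm high, 20 g. This point is its centre.
- bead4_mid (a point): White ceramic deburring stone 5 of 5 alike, loose in the pan, where they lie spread in a ring about 42 mm from its middle: a short upright cylinder, 24 mm diameter, 20 mm high, 20 g. This point is its centre.
Things that resemble listed ones, but are neither listed nor needed, are in the scene too. What is shaped like the part that bears rod_grip but red is not meant.

How it is judged:
On the way, in this order (a step that is already met when the one before it is completed fails the run):
1. start: the rod's foot is down in the pan (within 16 mm of its floor, rod leaning less than 26 degrees) on the side nearest the robot (-x), beyond 12 mm from the middle (z of rod_foot in the frame of pan below 0.022 m and angle between rod_grip's own z axis and vertical below 0.45 rad and horizontal distance between rod_foot and pan below 0.085 m and x of rod_foot in the frame of pan below -0.012 m and y of rod_foot in the frame of pan between -0.012 and 0.012 m), for 0.02 s.
2. quarter round: the rod's foot is down in the pan (within 16 mm of its floor, rod leaning less than 26 degrees) on the robot's right-hand side (-y), beyond 12 mm from the middle (z of rod_foot in the frame of pan below 0.022 m and angle between rod_grip's own z axis and vertical below 0.45 rad and horizontal distance between rod_foot and pan below 0.085 m and y of rod_foot in the frame of pan below -0.012 m and x of rod_foot in the frame of pan between -0.012 and 0.012 m), for 0.02 s.
3. half round: the rod's foot is down in the pan (within 16 mm of its floor, rod leaning less than 26 degrees) on the far side (+x), beyond 12 mm from the middle (z of rod_foot in the frame of pan below 0.022 m and angle between rod_grip's own z axis and vertical below 0.45 rad and horizontal distance between rod_foot and pan below 0.085 m and x of rod_foot in the frame of pan above 0.012 m and y of rod_foot in the frame of pan between -0.012 and 0.012 m), for 0.02 s.
4. three quarters: the rod's foot is down in the pan (within 16 mm of its floor, rod leaning less than 26 degrees) on the left-hand side (+y), beyond 12 mm from the middle (z of rod_foot in the frame of pan below 0.022 m and angle between rod_grip's own z axis and vertical below 0.45 rad and horizontal distance between rod_foot and pan below 0.085 m and y of rod_foot in the frame of pan above 0.012 m and x of rod_foot in the frame of pan between -0.012 and 0.012 m), for 0.02 s.
5. full round: the rod's foot is down in the pan (within 16 mm of its floor, rod leaning less than 26 degrees) on the side nearest the robot (-x) again, beyond 12 mm from the middle (all of step 1), for 0.02 s.
At the end, for the whole second after the job is handed in: The rod stands in its tube stand, foot on the tube's floor (foot within 20 mm of the tube's axis and 9 mm of its floor, leaning less than 23 degrees); all five stones are in the pan and at least three of them lie more than 12 mm from where they lay at the start (horizontal distance between rod_foot and stand below 0.02 m and z of rod_foot in the frame of stand below 0.015 m and angle between rod_grip's own z axis and vertical below 0.4 rad and horizontal distance between each of bead0_mid, bead1_mid, bead2_mid, bead3_mid, bead4_mid and pan below 0.085 m and z of each of bead0_mid, bead1_mid, bead2_mid, bead3_mid, bead4_mid in the frame of pan below 0.06 m and (distance of each of bead0_mid, bead1_mid, bead2_mid from where it was at the start of the episode above 0.012 m or distance of each of bead0_mid, bead1_mid, bead3_mid from where it was at the start of the episode above 0.012 m or distance of each of bead0_mid, bead1_mid, bead4_mid from where it was at the start of the episode above 0.012 m or distance of each of bead0_mid, bead2_mid, bead3_mid from where it was at the start of the episode above 0.012 m or distance of each of bead0_mid, bead2_mid, bead4_mid from where it was at the start of the episode above 0.012 m or distance of each of bead0_mid, bead3_mid, bead4_mid from where it was at the start of the episode above 0.012 m or distance of each of bead1_mid, bead2_mid, bead3_mid from where it was at the start of the episode above 0.012 m or distance of each of bead1_mid, bead2_mid, bead4_mid from where it was at the start of the episode above 0.012 m or distance of each of bead1_mid, bead3_mid, bead4_mid from where it was at the start of the episode above 0.012 m or distance of each of bead2_mid, bead3_mid, bead4_mid from where it was at the start of the episode above 0.012 m)); the robot touches nothing.
It fails at once if a stone leaves the pan (horizontal distance between any of bead0_mid, bead1_mid, bead2_mid, bead3_mid, bead4_mid and pan above 0.1 m).
It also fails if it takes over 58 s, if anything falls off the work surface, if the arm or the gripper's body presses on something with over 40 N, if the wrist force passes 120 N, or if a joint passes its speed limit or range.

## Working session

There is one attempt and no reset: what is moved stays moved. The work goes in short steps, Python scripts to look and compute and a tool call to move; the robot and the scene stay as the last step left them, time stands still between calls to the robot, and variables do not carry over. Pictures are saved under pics/ and viewed, at most 10 in all, crops included, and the job is handed in when it is done.

Besides the shell and the picture viewer there is one more tool, called after ">>>" by a JSON object that holds its "fn" and its "kwargs", one argument or row to a line. drive_tool: Moves the arm, as the interface text tells. Its arguments: {"type":"object","properties":{"deltas":{"type":"array","items":{"type":"object","properties":{"linear":{"type":"array","items":{"type":"number"}},"twist":{"type":"number"},"claw":{"type":"number"}}}},"squeeze":{"type":"number"}},"required":["deltas"]}

```bash
mkdir -p pics; cat > h.py <<'E'
import numpy as np,cv2
from rig import sensors,eyes,manip
def ray(n,u,v,z,m=None):
    m=m or eyes.camera_model(n);K,R,t=[np.array(m[k]) for k in("intrinsics","R","t")]
    d=R.T@np.linalg.solve(K,[u,v,1.]);c=-R.T@t
    return c+d*(z-c[2])/d[2]
def proj(n,X,m=None):
    m=m or eyes.camera_model(n);K,R,t=[np.array(m[k]) for k in("intrinsics","R","t")]
    p=K@(R@np.array(X)+t);return p[:2]/p[2]
def save(n,f):
    im=eyes.get_image(n);cv2.imwrite(f,im[:,:,::-1]);return im
E
python3 - <<'E'
from h import *
a=save("scene","pics/scene0.png");b=save("side","pics/side0.png")
for n in("scene","side"):
    m=eyes.camera_model(n);print(n,-np.array(m["R"]).T@m["t"])
s=sensors.get_state();print(s["clock"],s["position"],s["width"])
E
```

```text
scene [0.89985989 0.42350647 0.48447357]
side [ 0.41096628 -0.58501425  0.50596548]
0.1 [5.74534272e-01 6.47894054e-05 2.41503557e-01] 0.08516223774971585
```

View pics/scene0.png

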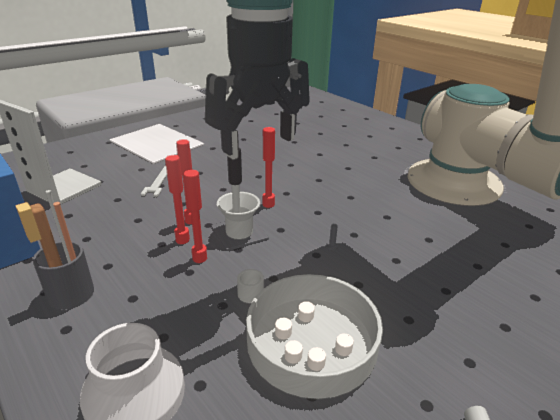

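View pics/side0.png

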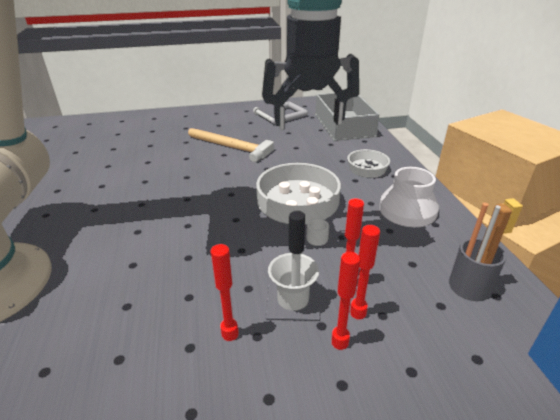

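The only black-handled rod stands in the bright stand: scene (235,165) / side (297,235). The four red rods, scene (175,175), (184,160), (193,190) and (269,145), are not meant. The brush tube at scene (65,270) is wider and dark. The pan with the white stones is at scene (313,330). I'll confirm in an enlarged crop.

```bash
python3 - <<'E'
import cv2,numpy as np
a=cv2.imread("pics/scene0.png")[110:400,150:395];b=cv2.imread("pics/side0.png")[150:360,200:400]
a=cv2.resize(a,None,fx=2,fy=2,interpolation=3);b=cv2.resize(b,None,fx=2.5,fy=2.5,interpolation=3)
cv2.imwrite("pics/c1.png",a);cv2.imwrite("pics/c2.png",b)
E
```

```text
(no output)
```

View pics/c1.png

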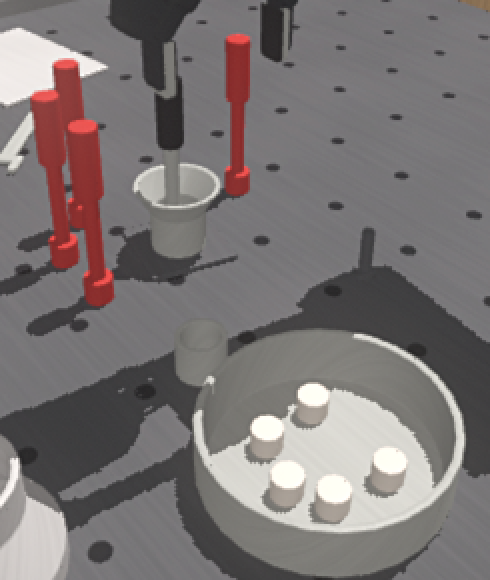

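View pics/c2.png

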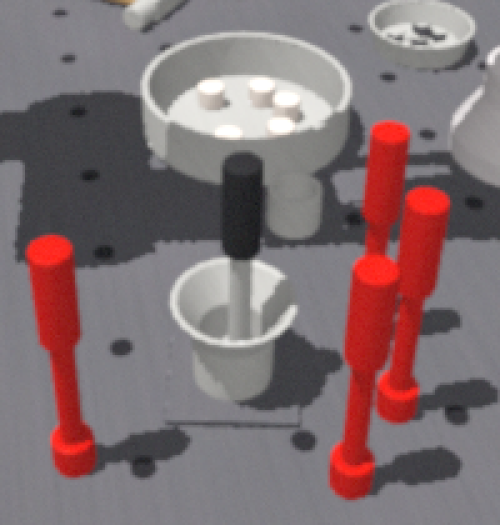

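```bash
python3 - <<'E'
from h import *
from scipy.optimize import least_squares as L
def circ(n,r,z,box,x0):
    th=np.linspace(0,6.283,181)
    def f(p):
        q=np.array([proj(n,[p[0]+r*np.cos(t),p[1]+r*np.sin(t),z],M[n]) for t in th])
        b=[q[:,0].min(),q[:,1].min(),q[:,0].max(),q[:,1].max()]
        return [bb-x for bb,x in zip(b,box) if x is not None]
    s=L(f,x0);return s.x.round(4),np.round(s.fun,1)
M={n:eyes.camera_model(n) for n in("scene","side")}
A=lambda u,v:(150+u/2,110+v/2)
B=lambda u,v:(200+u/2.5,150+v/2.5)
print("pan",circ("scene",.091,.05,[*A(193,330),A(464,0)[0],None],[.6,.15]),circ("side",.091,.05,[*B(141,32),B(353,0)[0],None],[.6,.15]))
print("stand",circ("scene",.04,.07,[*A(134,166),*A(220,212)],[.5,.0]),circ("side",.04,.07,[*B(170,258),*B(299,348)],[.5,0]))
r=lambda n,u,v,z:ray(n,u,v,z,M[n])[:2].round(4)
print("rod top side",r("side",*B(243,164),.176),"hbot side",r("side",*B(240,250),.111),"hbot scene",r("scene",*A(170,144),.111))
for u,v,a,b in[(237,182,238,42),(98,288,84,128),(64,252,47,99),(80,215,67,66)]:print("red",r("scene",*A(u,v),.012),r("scene",*A(a,b),.17))
for u,v,a,b in[(73,450,50,248),(352,470,376,268),(397,397,427,202)]:print("redside",r("side",*B(u,v),.012),r("side",*B(a,b),.17))
print("redside hidden",r("side",*B(389,133),.17))
for u,v in[(313,394),(267,427),(287,472),(333,486),(388,457)]:print("stone",r("scene",*A(u,v),.026))
for u,v in[(243,162)]:pass
E
```

```text
pan (array([0.5953, 0.1418]), array([-0.9, -0.4,  0.9])) (array([0.5933, 0.1374]), array([ 0.1,  0. , -0.1]))
stand (array([ 0.5219, -0.1339]), array([-0.8, -0.2,  0.8,  0.1])) (array([ 0.5183, -0.1428]), array([-0.2, -0.2,  0.2,  0.1]))
rod top side [ 0.521  -0.1457] hbot side [ 0.521  -0.1432] hbot scene [ 0.5215 -0.143 ]
red [ 0.4133 -0.183 ] [ 0.4175 -0.1772]
red [ 0.6185 -0.1191] [ 0.6184 -0.1147]
red [ 0.6151 -0.1843] [ 0.6163 -0.1768]
red [ 0.5725 -0.2291] [ 0.571  -0.2248]
redside [ 0.4097 -0.1893] [ 0.4104 -0.1884]
redside [ 0.5684 -0.2356] [ 0.5673 -0.2358]
redside [ 0.6134 -0.1888] [ 0.6116 -0.1912]
redside hidden [ 0.6143 -0.1249]
stone [0.5698 0.1017]
stone [0.6165 0.1049]
stone [0.6316 0.1432]
stone [0.616  0.1707]
stone [0.5704 0.1768]
```

The crop confirms the black rod at (0.521,-0.143), upright in the narrow stand at about (0.520,-0.141). The pan is at about (0.594,0.139), with 5 stones. The reds are at least 95 mm away. Next I hover over the rod.

>>> {"fn": "drive_tool", "kwargs": {
  "deltas": [
    {"linear":[-10,-30,0],"twist":0,"claw":1},
    {"linear":[-25,-65,0],"twist":0,"claw":1},
    {"linear":[-40,-100,0],"twist":0,"claw":1},
    {"linear":[-50,-130,0],"twist":0,"claw":1},
    {"linear":[-54,-143,0],"twist":0,"claw":1},
    {"linear":[-54,-143,0],"twist":0,"claw":1},
    {"linear":[-54,-143,0],"twist":0,"claw":1}
  ],
  "squeeze": 100
}}

```text
clock: 0.68
position: [0.5207, -0.1434, 0.242]
ee_rot: [-0.0, 0.708, 0.706, 0.0]
contact_force: [0.8, 1.1, 0.1]
width: 0.0853
gripper_force: 0.0
```

```bash
python3 - <<'E'
from h import *
s=sensors.get_state();print(s["clock"],s["position"],s["ee_rot"],s["qpos"])
m=eyes.camera_model("wrist");save("wrist","pics/w1.png")
for X in([.521,-.143,.176],[.52,-.141,.07]):print(proj("wrist",X,m))
E
```

```text
0.6833 [ 0.52067462 -0.14335086  0.24200262] [-4.90304077e-04  7.07806163e-01  7.06406510e-01  1.95818582e-04] [-3.98009288e-01  2.23798770e-01  1.57821670e+00  7.53742302e-04
  1.34033652e+00 -3.96202333e-01]
[282.76759933 233.7863237 ]
[281.16140267 192.75486793]
```

View pics/w1.png

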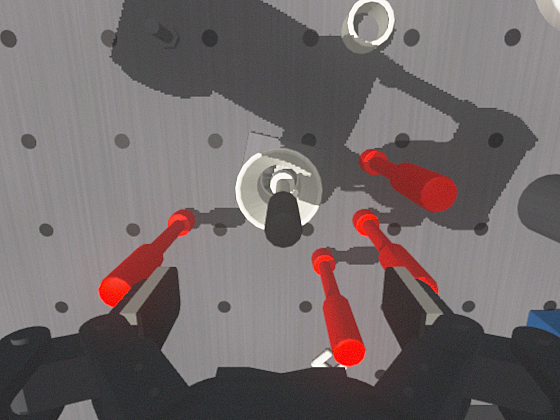

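The wrist view agrees: rod top at (283,231) against a predicted (283,234), and stand mouth at (279,191) against (281,193). The fingers straddle the rod along x, clear of the reds. I descend and grip.

>>> {"fn": "drive_tool", "kwargs": {
  "deltas": [
    {"linear":[0,0,-25],"twist":0,"claw":1},
    {"linear":[0,0,-50],"twist":0,"claw":1},
    {"linear":[0,0,-75],"twist":0,"claw":1},
    {"linear":[0,0,-92],"twist":0,"claw":1},
    {"linear":[0,0,-101],"twist":0,"claw":1},
    {"linear":[0,0,-101],"twist":0,"claw":1},
    {"linear":[0,0,-101],"twist":0,"claw":0},
    {"linear":[0,0,-101],"twist":0,"claw":0},
    {"linear":[0,0,-101],"twist":0,"claw":0},
    {"linear":[0,0,-101],"twist":0,"claw":0},
    {"linear":[0,0,-101],"twist":0,"claw":0},
    {"linear":[0,0,-101],"twist":0,"claw":0}
  ],
  "squeeze": 100
}}

```text
clock: 1.73
position: [0.5217, -0.1433, 0.1425]
ee_rot: [0.001, 0.707, 0.707, 0.001]
contact_force: [-0.3, -0.1, 4.9]
width: 0.022
gripper_force: 97.5
```

>>> {"fn": "drive_tool", "kwargs": {
  "deltas": [
    {"linear":[0,0,10],"twist":0,"claw":0},
    {"linear":[0,0,30],"twist":0,"claw":0},
    {"linear":[0,0,55],"twist":0,"claw":0},
    {"linear":[0,0,80],"twist":0,"claw":0},
    {"linear":[0,0,100],"twist":0,"claw":0},
    {"linear":[0,0,110],"twist":0,"claw":0},
    {"linear":[0,0,110],"twist":0,"claw":0},
    {"linear":[0,0,110],"twist":0,"claw":0}
  ]
}}

```text
clock: 2.4
position: [0.5207, -0.1429, 0.2512]
ee_rot: [-0.0, 0.707, 0.707, -0.0]
contact_force: [0.2, 0.5, -3.2]
width: 0.0218
gripper_force: 98.0
```

```bash
python3 - <<'E'
from h import *
s=sensors.get_state();print(s["position"])
a=save("side","pics/s2.png");b=save("scene","pics/a2.png")
c=np.hstack([a[110:310,200:400],b[0:200,150:350]]);cv2.imwrite("pics/cc.png",cv2.resize(c,None,fx=2,fy=2,interpolation=3)[:,:,::-1])
p=s["position"]
for n in("side","scene"):
    for dz in(-.13,-.024,.04):print(n,dz,proj(n,[p[0],p[1],p[2]+dz]))
E
```

```text
[ 0.52070317 -0.14294445  0.25115179]
side -0.13 [295.87264036 244.6702913 ]
side -0.024 [297.26364999 183.14299386]
side 0.04 [298.26937492 138.6576531 ]
scene -0.13 [235.16754934 176.81082635]
scene -0.024 [232.69472777 119.07120819]
scene 0.04 [230.99661481  79.42079621]
```

View pics/cc.png

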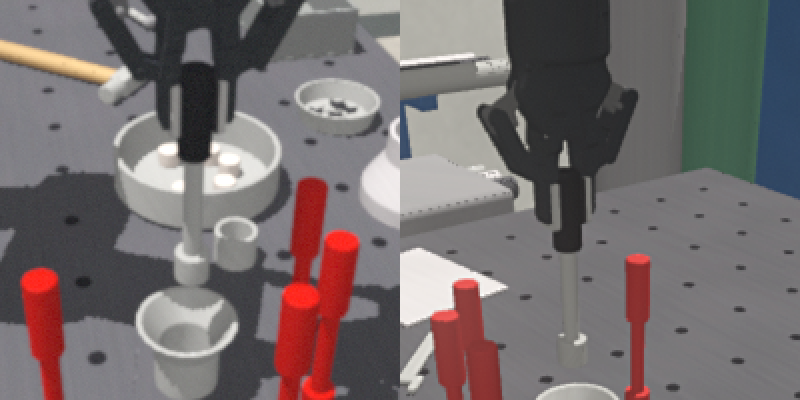

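The rod hangs upright, with its foot 136 mm below the TCP (side (295,248), scene (235,181)). Next I carry it over the near side of the pan.

>>> {"fn": "drive_tool", "kwargs": {
  "deltas": [
    {"linear":[2,15,0],"twist":0,"claw":0},
    {"linear":[6,45,0],"twist":0,"claw":0},
    {"linear":[9,80,0],"twist":0,"claw":0},
    {"linear":[13,115,0],"twist":0,"claw":0},
    {"linear":[18,150,0],"twist":0,"claw":0},
    {"linear":[22,185,0],"twist":0,"claw":0},
    {"linear":[26,220,0],"twist":0,"claw":0},
    {"linear":[30,250,0],"twist":0,"claw":0},
    {"linear":[32,272,0],"twist":0,"claw":0},
    {"linear":[33,282,0],"twist":0,"claw":0},
    {"linear":[33,282,0],"twist":0,"claw":0},
    {"linear":[33,282,0],"twist":0,"claw":0}
  ]
}}

```text
clock: 3.5
position: [0.5535, 0.1384, 0.2501]
ee_rot: [-0.0, 0.707, 0.707, -0.001]
contact_force: [-0.2, -0.2, -1.6]
width: 0.022
gripper_force: 98.0
```

>>> {"fn": "drive_tool", "kwargs": {
  "deltas": [
    {"linear":[0,0,-15],"twist":0,"claw":0},
    {"linear":[0,0,-35],"twist":0,"claw":0},
    {"linear":[0,0,-45],"twist":0,"claw":0},
    {"linear":[0,0,-45],"twist":0,"claw":0},
    {"linear":[0,0,-45],"twist":0,"claw":0}
  ]
}}

```text
clock: 3.92
position: [0.5537, 0.1377, 0.2059]
ee_rot: [-0.0, 0.708, 0.707, -0.001]
contact_force: [0.1, -0.1, -1.4]
width: 0.0218
gripper_force: 98.1
```

```bash
python3 - <<'E'
from h import *
s=sensors.get_state();print(s["clock"],s["position"])
a=save("side","pics/s3.png");b=save("scene","pics/a3.png")
c=np.hstack([cv2.resize(a[90:240,230:370],(373,400),interpolation=3),cv2.resize(b[230:400,230:400],(400,400),interpolation=3)]);cv2.imwrite("pics/cc3.png",c[:,:,::-1])
p=s["position"]
for n in("side","scene"):print(n,proj(n,[p[0],p[1],p[2]-.1365]))
E
```

```text
3.9167 [0.55374545 0.13773005 0.20588742]
side [280.58900288 177.22730383]
scene [334.55617682 293.5685304 ]
```

View pics/cc3.png

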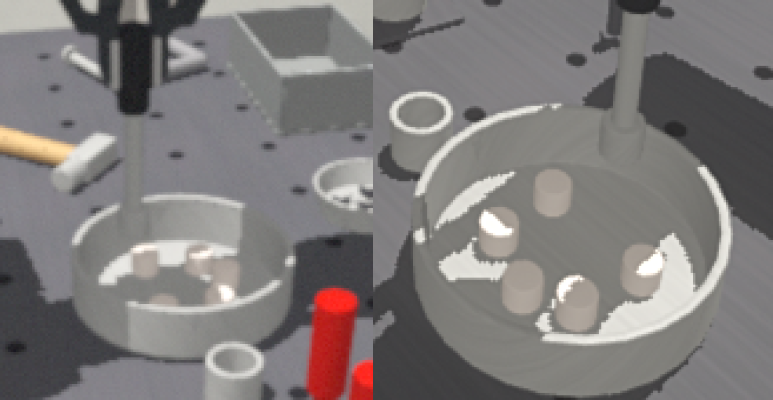

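The foot (scene about (337,296)) is over the free near side between stones. I lower it.

>>> {"fn": "drive_tool", "kwargs": {
  "deltas": [
    {"linear":[1,1,-15],"twist":0,"claw":0},
    {"linear":[1,1,-30],"twist":0,"claw":0},
    {"linear":[1,1,-45],"twist":0,"claw":0},
    {"linear":[1,1,-54],"twist":0,"claw":0},
    {"linear":[1,1,-58],"twist":0,"claw":0},
    {"linear":[1,1,-58],"twist":0,"claw":0},
    {"linear":[1,1,-58],"twist":0,"claw":0}
  ]
}}

```text
clock: 4.6
position: [0.5557, 0.14, 0.1491]
ee_rot: [0.0, 0.707, 0.707, 0.001]
contact_force: [-0.4, -0.6, -0.6]
width: 0.0216
gripper_force: 98.2
```

>>> {"fn": "drive_tool", "kwargs": {
  "deltas": [
    {"linear":[0.3,-5.2,0],"twist":0,"claw":0},
    {"linear":[1.4,-10.4,0],"twist":0,"claw":0},
    {"linear":[3,-15.3,0],"twist":0,"claw":0},
    {"linear":[5.4,-20,0],"twist":0,"claw":0},
    {"linear":[8.3,-24.4,0],"twist":0,"claw":0},
    {"linear":[11.7,-28.3,0],"twist":0,"claw":0},
    {"linear":[15.6,-31.7,0],"twist":0,"claw":0},
    {"linear":[20,-34.6,0],"twist":0,"claw":0},
    {"linear":[24.7,-37,0],"twist":0,"claw":0},
    {"linear":[29.6,-38.6,0],"twist":0,"claw":0},
    {"linear":[34.8,-39.7,0],"twist":0,"claw":0},
    {"linear":[40,-40,0],"twist":0,"claw":0}
  ]
}}

```text
clock: 5.6
position: [0.5956, 0.0998, 0.1482]
ee_rot: [0.0, 0.707, 0.707, -0.0]
contact_force: [-0.5, -1.0, -1.3]
width: 0.0219
gripper_force: 98.2
```

Forces are small, so I continue with the second quarter.

>>> {"fn": "drive_tool", "kwargs": {
  "deltas": [
    {"linear":[5.2,0.3,0],"twist":0,"claw":0},
    {"linear":[10.4,1.4,0],"twist":0,"claw":0},
    {"linear":[15.3,3,0],"twist":0,"claw":0},
    {"linear":[20,5.4,0],"twist":0,"claw":0},
    {"linear":[24.4,8.3,0],"twist":0,"claw":0},
    {"linear":[28.3,11.7,0],"twist":0,"claw":0},
    {"linear":[31.7,15.6,0],"twist":0,"claw":0},
    {"linear":[34.6,20,0],"twist":0,"claw":0},
    {"linear":[37,24.7,0],"twist":0,"claw":0},
    {"linear":[38.6,29.6,0],"twist":0,"claw":0},
    {"linear":[39.7,34.8,0],"twist":0,"claw":0},
    {"linear":[40,40,0],"twist":0,"claw":0}
  ]
}}

```text
clock: 6.6
position: [0.6352, 0.1406, 0.1483]
ee_rot: [0.0, 0.707, 0.707, 0.0]
contact_force: [-0.2, -0.3, -2.4]
width: 0.022
gripper_force: 98.2
```

>>> {"fn": "drive_tool", "kwargs": {
  "deltas": [
    {"linear":[-0.3,5.2,0],"twist":0,"claw":0},
    {"linear":[-1.4,10.4,0],"twist":0,"claw":0},
    {"linear":[-3,15.3,0],"twist":0,"claw":0},
    {"linear":[-5.4,20,0],"twist":0,"claw":0},
    {"linear":[-8.3,24.4,0],"twist":0,"claw":0},
    {"linear":[-11.7,28.3,0],"twist":0,"claw":0},
    {"linear":[-15.6,31.7,0],"twist":0,"claw":0},
    {"linear":[-20,34.6,0],"twist":0,"claw":0},
    {"linear":[-24.7,37,0],"twist":0,"claw":0},
    {"linear":[-29.6,38.6,0],"twist":0,"claw":0},
    {"linear":[-34.8,39.7,0],"twist":0,"claw":0},
    {"linear":[-40,40,0],"twist":0,"claw":0}
  ]
}}

```text
clock: 7.6
position: [0.5944, 0.1801, 0.1484]
ee_rot: [-0.0, 0.707, 0.707, 0.0]
contact_force: [0.5, 0.2, -2.2]
width: 0.0224
gripper_force: 98.2
```

>>> {"fn": "drive_tool", "kwargs": {
  "deltas": [
    {"linear":[-5.2,-0.3,0],"twist":0,"claw":0},
    {"linear":[-10.4,-1.4,0],"twist":0,"claw":0},
    {"linear":[-15.3,-3,0],"twist":0,"claw":0},
    {"linear":[-20,-5.4,0],"twist":0,"claw":0},
    {"linear":[-24.4,-8.3,0],"twist":0,"claw":0},
    {"linear":[-28.3,-11.7,0],"twist":0,"claw":0},
    {"linear":[-31.7,-15.6,0],"twist":0,"claw":0},
    {"linear":[-34.6,-20,0],"twist":0,"claw":0},
    {"linear":[-37,-24.7,0],"twist":0,"claw":0},
    {"linear":[-38.6,-29.6,0],"twist":0,"claw":0},
    {"linear":[-40,-38,0],"twist":0,"claw":0},
    {"linear":[-40,-42,0],"twist":0,"claw":0}
  ]
}}

```text
clock: 8.6
position: [0.5547, 0.1367, 0.1483]
ee_rot: [0.0, 0.707, 0.707, -0.0]
contact_force: [0.4, -0.4, -1.4]
width: 0.022
gripper_force: 98.2
```

>>> {"fn": "drive_tool", "kwargs": {
  "deltas": [
    {"linear":[0,0,0],"twist":0,"claw":0},
    {"linear":[0,0,0],"twist":0,"claw":0}
  ]
}}

```text
clock: 8.77
position: [0.5553, 0.1376, 0.1484]
ee_rot: [0.0, 0.707, 0.707, 0.0]
contact_force: [0.0, 0.1, -1.7]
width: 0.0217
gripper_force: 98.2
```

```bash
python3 - <<'E'
from h import *
s=sensors.get_state();print(s["clock"],s["position"])
a=save("side","pics/s4.png");b=save("scene","pics/a4.png")
c=np.hstack([cv2.resize(a[90:240,230:370],(373,400),interpolation=3),cv2.resize(b[210:400,230:400],(358,400),interpolation=3)]);cv2.imwrite("pics/cc4.png",c[:,:,::-1])
p=s["position"]
for n in("side","scene"):
    for dz in (-.1365,-.03):print(n,proj(n,[p[0],p[1],p[2]+dz]))
E
```

```text
8.7667 [0.55530532 0.13764506 0.14837866]
side [281.40908968 199.72199358]
side [281.23624116 156.53198653]
scene [330.3224927  323.49300109]
scene [336.90219744 266.38910414]
```

View pics/cc4.png

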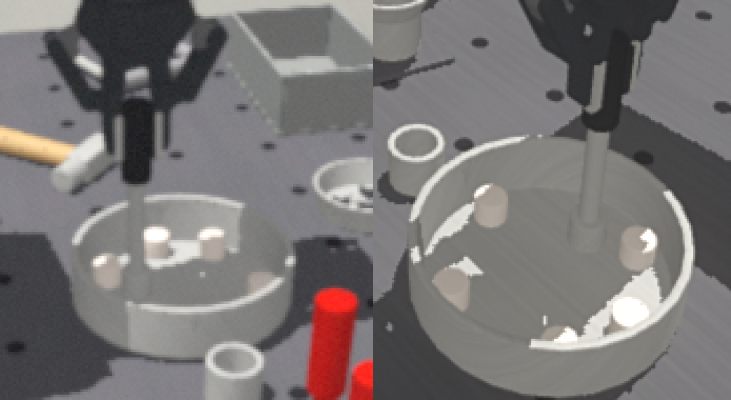

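All five stones are in the pan, at crop (490,210), (450,288), (560,335), (630,315) and (638,248). The rod is still upright. I check the displacements.

```bash
python3 - <<'E'
from h import *
from scipy.spatial.distance import cdist
m=eyes.camera_model("scene")
new=np.array([ray("scene",230+(x-373)*170/358,210+y*.475,.026,m)[:2] for x,y in[(490,194),(450,274),(562,332),(630,310),(638,236)]])
old=np.array([[.5698,.1017],[.6165,.1049],[.6316,.1432],[.616,.1707],[.5704,.1768]])
print(new.round(3),np.hypot(*(new-[.5945,.1395]).T).round(3));print((cdist(old,new)*1e3).round())
E
```

```text
[[0.587 0.075]
 [0.653 0.113]
 [0.629 0.19 ]
 [0.585 0.205]
 [0.536 0.167]] [0.065 0.064 0.061 0.066 0.065]
[[ 32.  84. 106. 104.  74.]
 [ 42.  38.  86. 105. 102.]
 [ 81.  37.  47.  77.  99.]
 [100.  69.  23.  46.  80.]
 [103. 104.  60.  31.  36.]]
```

All moved by at least 20 mm. I lift and return to the stand.

>>> {"fn": "drive_tool", "kwargs": {
  "deltas": [
    {"linear":[3,0,12],"twist":0,"claw":0},
    {"linear":[3,0,35],"twist":0,"claw":0},
    {"linear":[3,0,65],"twist":0,"claw":0},
    {"linear":[3,0,90],"twist":0,"claw":0},
    {"linear":[3,0,103],"twist":0,"claw":0},
    {"linear":[3,0,103],"twist":0,"claw":0}
  ]
}}

```text
clock: 9.37
position: [0.5602, 0.1387, 0.2551]
ee_rot: [0.002, 0.707, 0.707, 0.003]
contact_force: [0.9, 0.1, -1.1]
width: 0.0218
gripper_force: 98.2
```

>>> {"fn": "drive_tool", "kwargs": {
  "deltas": [
    {"linear":[-2,-15,0],"twist":0,"claw":0},
    {"linear":[-6,-45,0],"twist":0,"claw":0},
    {"linear":[-10,-80,0],"twist":0,"claw":0},
    {"linear":[-15,-115,0],"twist":0,"claw":0},
    {"linear":[-20,-150,0],"twist":0,"claw":0},
    {"linear":[-25,-185,0],"twist":0,"claw":0},
    {"linear":[-30,-220,0],"twist":0,"claw":0},
    {"linear":[-35,-250,0],"twist":0,"claw":0},
    {"linear":[-37,-270,0],"twist":0,"claw":0},
    {"linear":[-38,-280,0],"twist":0,"claw":0},
    {"linear":[-38,-280,0],"twist":0,"claw":0},
    {"linear":[-38,-280,0],"twist":0,"claw":0}
  ]
}}

```text
clock: 10.37
position: [0.5198, -0.1413, 0.2505]
ee_rot: [-0.001, 0.707, 0.707, 0.0]
contact_force: [-0.1, 0.1, -1.4]
width: 0.0218
gripper_force: 98.2
```

>>> {"fn": "drive_tool", "kwargs": {
  "deltas": [
    {"linear":[0,0,-15],"twist":0,"claw":0},
    {"linear":[0,0,-40],"twist":0,"claw":0},
    {"linear":[0,0,-60],"twist":0,"claw":0},
    {"linear":[0,0,-70],"twist":0,"claw":0},
    {"linear":[0,0,-80],"twist":0,"claw":0},
    {"linear":[0,0,-90],"twist":0,"claw":0},
    {"linear":[0,0,-98],"twist":0,"claw":0},
    {"linear":[0,0,-104],"twist":0,"claw":0},
    {"linear":[0,0,-107],"twist":0,"claw":0},
    {"linear":[0,0,-107],"twist":0,"claw":0},
    {"linear":[0,0,-107],"twist":0,"claw":0}
  ]
}}

```text
clock: 11.28
position: [0.5203, -0.1422, 0.1446]
ee_rot: [0.0, 0.707, 0.707, 0.0]
contact_force: [-0.4, 1.0, -1.3]
width: 0.0221
gripper_force: 98.2
```

>>> {"fn": "drive_tool", "kwargs": {
  "deltas": [
    {"linear":[0,0,-1],"twist":0,"claw":0},
    {"linear":[0,0,-2],"twist":0,"claw":0},
    {"linear":[0,0,-2],"twist":0,"claw":0},
    {"linear":[0,0,-2],"twist":0,"claw":0.25},
    {"linear":[0,0,-2],"twist":0,"claw":0.4},
    {"linear":[0,0,-2],"twist":0,"claw":0.6},
    {"linear":[0,0,-2],"twist":0,"claw":0.8},
    {"linear":[0,0,-2],"twist":0,"claw":1},
    {"linear":[0,0,-2],"twist":0,"claw":1},
    {"linear":[0,0,-2],"twist":0,"claw":1},
    {"linear":[0,0,-2],"twist":0,"claw":1},
    {"linear":[0,0,-2],"twist":0,"claw":1}
  ]
}}

```text
clock: 12.28
position: [0.5201, -0.142, 0.1423]
ee_rot: [0.0, 0.707, 0.707, 0.0]
contact_force: [0.3, -0.3, 0.5]
width: 0.0853
gripper_force: 0.0
```

>>> {"fn": "drive_tool", "kwargs": {
  "deltas": [
    {"linear":[0,0,10],"twist":0,"claw":1},
    {"linear":[0,0,30],"twist":0,"claw":1},
    {"linear":[0,0,60],"twist":0,"claw":1},
    {"linear":[0,0,90],"twist":0,"claw":1},
    {"linear":[0,0,115],"twist":0,"claw":1},
    {"linear":[0,0,125],"twist":0,"claw":1},
    {"linear":[0,0,125],"twist":0,"claw":1},
    {"linear":[0,0,125],"twist":0,"claw":1},
    {"linear":[0,0,125],"twist":0,"claw":1}
  ]
}}

```text
clock: 13.03
position: [0.5191, -0.1416, 0.2656]
ee_rot: [-0.001, 0.707, 0.707, -0.001]
contact_force: [-0.2, 0.6, -1.0]
width: 0.0855
gripper_force: 0.0
```

```bash
python3 - <<'E'
from h import *
a=save("side","pics/s5.png");b=save("scene","pics/a5.png")
c=np.hstack([cv2.resize(a[150:330,200:380],(400,400),interpolation=3),cv2.resize(b[100:400,150:400],(333,400),interpolation=3)]);cv2.imwrite("pics/cc5.png",c[:,:,::-1])
s=sensors.get_state();print(s["clock"],s["position"],s["width"])
E
```

```text
13.1333 [ 0.51906703 -0.14162941  0.26538042] 0.08526447943517676
```

View pics/cc5.png

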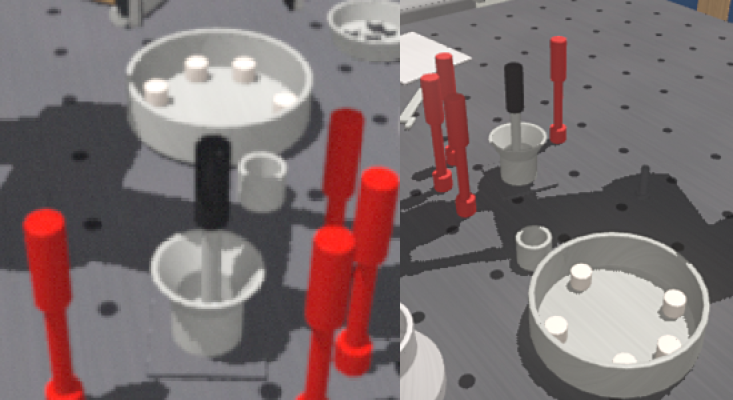

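The rod stands upright in its stand (side crop (212,210), scene crop (515,110)). All five stones are in the pan, the reds stand as before, and the gripper is clear. I'm handing in.

```bash
python3 -c "
from rig import manip;print(manip.sign_off())"
```

```text
the job is handed in; nothing more can be done
None
```

The job is handed in: I stirred one full anticlockwise turn, all five stones stayed in the pan and moved at least 20 mm, and the rod stands released in its tube stand; no verdict was returned.

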